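# Load a meter board in the push-push test nest

### The job

Load the green meter board into the test nest, whose plate is now locked down: push the plate to release it so that it comes up, lay the board flat on it with both holes fully down over the two brass studs, then push the plate down again with the board on it so that it locks and stays down by itself. It works push-push like a retractable pen and a push that is too shallow changes nothing, so check after each push whether it ended up raised or locked, and push again if it is the wrong one. Leave everything else on the bench where it is.

Things in the scene. Friction and masses are not known exactly. Their poses are not given: they have to be found in the camera images.
- nest (a joint): how far the nest's plate is pushed down, in m: 0 raised, about 0.017 locked down at rest, 0.030 on its hard stop. To change state push it 0.027 or deeper (to the stop is fine), then let it rise: from raised it locks at 0.017, from locked it springs up to 0; shallower pushes change nothing. Starts locked. Spring: empty 4.5 N at the top, 8 N at the bottom; about 2 N less with the board on.
- nest_seat (a point): centre of the flat top face of the nest's pale grey plate (130 mm along x, 190 mm along y, 12 mm thick), which moves up and down; z up; 100 mm above the bench raised, 83 mm locked. The board belongs centred on this face, its x and y axes along these.
- stud_a (a point): foot of brass locating stud A on the plate's top face, at (-38, -58) mm from nest_seat; 10 mm diameter, 10 mm high, its upper 4 mm tapering to 6 mm diameter
- stud_b (a point): foot of brass locating stud B, the same size, at (22, 58) mm from nest_seat
- press_pad (a point): centre of the top of the blue press pad on the plate's front edge (-x side), at (-85, 0) mm from nest_seat and 12 mm higher; 44 mm along x by 80 mm along y; moves rigidly with the plate; pushing anywhere on the pad works
- board_grip (a point): grip point of the loose green board: inside the tall black transformer with a yellow band at the board's centre, 28 mm above the board's underside. Transformer 36 mm along the board's x, 52 mm along y, its top 45 mm above the underside; grip it across its 36 mm. Bare board beside it. x, y along the board, z up.
- hole_a (a point): centre of the board's hole A at its underside, 14 mm diameter, copper ring, at (-38, -58) mm from the board's centre; belongs over stud A
- hole_b (a point): centre of the board's hole B at its underside, 14 mm diameter, copper ring, at (22, 58) mm from the board's centre; belongs over stud B
- nest_base: the nest's black base, 150 mm (x) by 200 mm (y), 55 mm high, fixed to the bench; origin at the centre of its underside, below nest_seat; axes as nest_seat
- tip_cleaner: bystander: blue open-topped soldering-tip cleaner with a brass pad, 80 x 75 x 55 mm, origin at the centre of its underside
- multimeter: bystander: yellow multimeter lying flat, 80 x 155 x 44 mm, origin at the centre of its underside
- screwdriver: bystander: red-handled screwdriver, 180 mm long, lying on the bench
- spool: bystander: aluminium solder spool standing up, 56 mm across, 54 mm high, origin at the centre of its underside
- tape: bystander: ring of amber tape lying flat, 90 mm across, 18 mm high, origin at the centre of its underside
- board: the loose green circuit board, 110 mm (x) by 150 mm (y), 5 mm thick, 0.15 to 0.25 kg; origin at the centre of its underside, axes as board_grip. White display 7 mm high near its +y edge, three green terminals 10 mm high at its -y, +x corner
Things that resemble listed ones, but are neither listed nor needed, are in the scene too. Of the things that look like the board, take the one that is farthest to the robot's right at the start.

How it is judged:
By the outcome, as a careful person would: the job done as asked, in the order asked, and still so for the second after the job is handed in, with the robot touching nothing.
It also fails if it takes over 58 s, if anything falls off the work surface, if the arm or the gripper's body presses on something with over 40 N, if the wrist force passes 120 N, or if a joint passes its speed limit or range.

### The arm

A 7-joint arm with a two-finger parallel gripper is mounted at the origin on the work surface. World frame = base frame: x ahead of the robot, y to its left, z up, the work surface at z = 0. Lengths are in m, angles in rad, forces in N, time in s.
With the tool pointing down it reaches from about 0.35 to 0.9 m from the base axis. Payload 8.1 kg.
Tool frame: the origin (TCP) lies at the centre of the arm's flange, where the gripper is bolted on; the fingertips stand 178 mm ahead of it and the grasp point (between the pads) lies 159 mm ahead of it; x points along the fingers, z is the direction in which the jaws open and shut, and the axes are right-handed (so a half turn about x gives the same grasp; the last joint's range is limited). The gripper opens to 92 mm and grips with 3 to 60 N. Pads are 19 mm wide; open, the fingers measure 130 mm over their backs; the gripper's body (75 mm by 190 mm) begins 47 mm behind the grasp point.
Start: joints at [1.006, 0.434, 0.025, 1.573, -0.012, 1.134, -0.075], TCP at [0.278, -0.56, 0.405] pointing down, gripper open.
Joint ranges: [-2.62, 2.62], [-0.44, 2.09], [-1.27, 1.32], [0.08, 2.57], [-1.32, 4.46], [0.12, 2], [-2.74, 2.74]. Speed limits (rad/s): [2.22, 2.22, 3.01, 3.01, 3.14, 3.14, 3.14].

### API

Orientations are given as a rotation vector (axis times angle).
In Python, from cell import arm, get_image, search_frame, pinpoint gives the robot as it stands.
- The arm moves only by the tool arm_command, never from a script. Its argument "motion" is a list of rows, each a list of 7 numbers: the finger opening in mm, from 0 to 91.8, then the shift along the tool's x, y, z in mm, then the turn, a rotation vector about the tool's x, y, z in degrees. In form: [[fingers, x, y, z, ax, ay, az], ...]. A call has 1 to 5 rows; each row shifts and turns the commanded pose from where the row before left it, along the tool's axes as they then stand; what a row does not reach is not made up. A row lasts 1/8 s, in which the tool goes at most 62.5 mm and 10.7 degrees, less where a joint would pass 70% of its speed; a pose out of reach is approached as far as the arm can. A call with a gripper value outside its range is refused whole. The fingers move at their own pace and stop on an object; "newtons" is the grip in N (left out, the last holds). Time passes only in rows, so rows that do not move let the fingers close. It gives the time, the measured TCP pose, the force and the opening at its end, in the units of the state.
- arm.observe(): the state, without advancing time (a new reading comes with each control period).
- get_image(name): name is "side" or "top"; returns a dict with "frame" (480x640x3 uint8, red, green, blue), "range_z" (480x640 float32, m along the optical axis (not along the pixel's ray), 0 where there is no reading), "K" (3x3 intrinsics, pixels), "distortion" ([k1, k2, p1, p2, k3] as OpenCV has them; the pictures are not rectified), "origin" and "rotation" of the camera in the world. Camera axes: x right, y down, z forward; pixel columns grow to the right and rows downward; lengths in m; the calibration is good to about 2 mm. A picture is of the moment at which its call begins.
- arm.sign_off(): hands the job in, once; it reports no verdict.
Trained networks look in the newest picture that a camera, given by its name, has taken for a name from the list of things; names that differ only in an ending like _2 or _b are one class to them, and where a whole thing is asked for, a point or a joint stands for the part that bears it (a point fixed in the world has none). Each returns a list of dicts, best first, with "p" (0 to 1); they miss things now and then, are a little off and sometimes report something else, mostly with a low value. They report only what shows in the picture. A call takes as long as a camera call. They do not tell look-alikes from the thing itself.
- search_frame(camera, target): "point" ([x, y, z] in m, in world coordinates, good to about 4 mm: the middle of the surface that is visible of it).
- pinpoint(camera, target): "point" ([x, y, z] in m, in world coordinates, good to about 4 mm: a listed point, or the origin of a listed thing).
The state is a dict: "clock": time; "joints": joint angles; "dq": joint speeds; "joint_efforts": joint torques, N m; "position": TCP position; "ee_rot": TCP orientation; "force": force on the tool from outside, world axes, zero at the start; "ft_torque": the same for the moment, N m; "width": opening from 0.0 (shut) to 1.0 (fully open).
Only numpy, scipy, OpenCV 4.12 (cv2) and the standard library are available. Lean on these libraries where they do the work, as an engineer would, in place of code of your own. Each camera call takes 0.05 s, during which the arm holds its last target. There are 200 camera calls.

## Working session

There is one attempt and no reset: what is moved stays moved. The work goes in short steps, Python scripts to look and compute and a tool call to move; the robot and the scene stay as the last step left them, time stands still between calls to the robot, and variables do not carry over. Pictures are saved under pics/ and viewed, about 8 in all and at most 12, crops included, and the job is handed in when it is done.

Besides the shell and the picture viewer there is one more tool, called as a command line: name --pt "numbers of a row" for each row, then --argument value for the rest. arm_command: Moves the arm, as the interface text tells. Its arguments: {"type":"object","properties":{"motion":{"type":"array"},"newtons":{"type":"number"}},"required":["motion"]}

```bash
mkdir -p pics; cat > h.py <<'E'
import numpy as np, cv2
from cell import arm, get_image, search_frame, pinpoint
from scipy.spatial.transform import Rotation as R
def save(n,im): cv2.imwrite('pics/'+n, im[:,:,::-1])
def world(g):
    K=np.array(g['K']);h,w=g['range_z'].shape
    uv=np.stack(np.meshgrid(np.arange(w),np.arange(h)),-1).reshape(-1,1,2).astype(float)
    n=cv2.undistortPoints(uv,K,np.array(g['distortion'])).reshape(h,w,2)
    z=g['range_z'][...,None]
    P=np.concatenate([n*z,z],-1)@np.array(g['rotation']).T+np.array(g['origin'])
    P[g['range_z']==0]=np.nan
    return P
def proj(g,p):
    Rm=np.array(g['rotation']);pc=(np.atleast_2d(p)-g['origin'])@Rm
    return cv2.projectPoints(pc,np.zeros(3),np.zeros(3),np.array(g['K']),np.array(g['distortion']))[0][:,0]
E
python3 - <<'E'
from h import *
s=arm.observe();print({k:np.round(v,3) for k,v in s.items()})
print(R.from_rotvec(s['ee_rot']).as_matrix().round(3))
for c in ['top','side']:
    g=get_image(c);save(c+'1.png',g['frame']);print(c,np.round(g['origin'],3))
    for t in ['nest_seat','press_pad','stud_a','board_grip','hole_a','board']:
        for d in pinpoint(c,t): 
            print(t,round(d['p'],2),np.round(d['point'],4),proj(g,d['point'])[0].round())
E
```

```text
{'clock': np.float64(0.0), 'joints': array([ 1.006,  0.435,  0.025,  1.574, -0.012,  1.134, -0.075]), 'dq': array([-0.   ,  0.001, -0.001, -0.001,  0.   , -0.   , -0.   ]), 'joint_efforts': array([ 1.0000e-03, -6.6784e+01,  9.8600e-01, -3.1446e+01, -6.1000e-02,
        4.3000e-02,  0.0000e+00]), 'position': array([ 0.278, -0.559,  0.404]), 'ee_rot': array([ 0.863,  1.394, -0.862]), 'force': array([-0.091, -0.384, -0.35 ]), 'ft_torque': array([-0.04 , -0.017,  0.017]), 'width': np.float64(1.001)}
[[-0.001  0.895  0.446]
 [ 0.001  0.446 -0.895]
 [-1.    -0.    -0.002]]
top [ 0.453 -0.011  1.357]Traceback (most recent call last):
  File "<stdin>", line 8, in <module>
  File "h.py", line 15, in proj
    return cv2.projectPoints(pc,np.zeros(3),np.zeros(3),np.array(g['K']),np.array(g['distortion']))[0][:,0]
           ~~~~~~~~~~~~~~~~~^^^^^^^^^^^^^^^^^^^^^^^^^^^^^^^^^^^^^^^^^^^^^^^^^^^^^^^^^^^^^^^^^^^^^^^
cv2.error: OpenCV(4.12.0) /io/opencv/modules/calib3d/src/calibration_base.cpp:1490: error: (-215:Assertion failed) npoints >= 0 && (depth == CV_32F || depth == CV_64F) in function 'projectPoints'
```

View pics/top1.png

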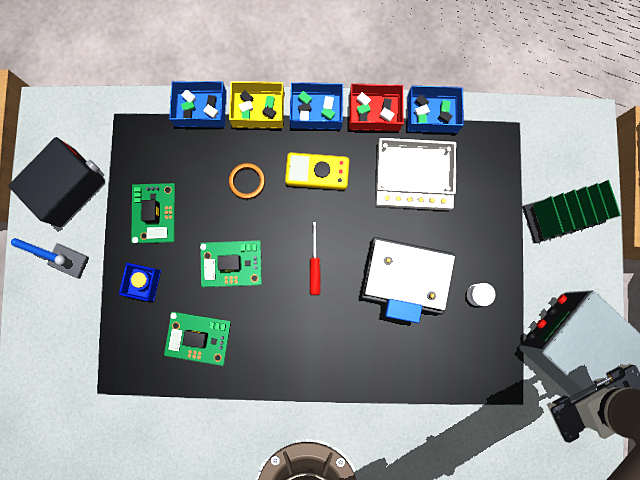

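The top view shows the robot base at the bottom, so +x is up and +y is left. The nest plate is at (408,275) with its blue pad at (404,311). There are three boards, at (153,212), (231,263) and (197,339). The one farthest right (smallest y) is (231,263), which I'll confirm in a crop.

```bash
sed -i "s/return cv2.projectPoints(pc,/return cv2.projectPoints(np.ascontiguousarray(pc,dtype=float),/" h.py
python3 - <<'E'
from h import *
for c in ['top','side']:
    g=get_image(c);np.save(c+'.npy',g,allow_pickle=True)
    if c=='side': save('side1.png',g['frame'])
    else: save('crop1.png',cv2.resize(g['frame'][170:370,110:510],(800,400),interpolation=cv2.INTER_CUBIC))
    print(c,np.round(g['origin'],3))
    for t in ['nest_seat','press_pad','stud_a','board_grip','hole_a']:
        for d in pinpoint(c,t): 
            print(t,round(d['p'],2),np.round(d['point'],4),proj(g,d['point'])[0].round())
    P=world(g);f=g['frame'].astype(int);hsv=cv2.cvtColor(g['frame'],cv2.COLOR_RGB2HSV)
    # plate: pale, z 0.078..0.088 ; 
    m=(np.abs(P[...,2]-.083)<.006)&(hsv[...,1]<60)&(P[...,1]<-.05)&(P[...,1]>-.5)&(P[...,0]<.65)
    n,l,st,ce=cv2.connectedComponentsWithStats(m.astype(np.uint8))
    i=1+st[1:,4].argmax();q=P[l==i];r=cv2.minAreaRect(q[:,:2].astype(np.float32)*1000);print('plate',r,np.median(q[:,2]))
    m=(hsv[...,0]>40)&(hsv[...,0]<85)&(hsv[...,1]>90)&(P[...,2]<.03)&(P[...,1]>0)&(P[...,0]<.7)
    n,l,st,ce=cv2.connectedComponentsWithStats(m.astype(np.uint8))
    for i in range(1,n):
        if st[i,4]>400:
            q=P[l==i];print('board',ce[i].round(),cv2.minAreaRect(q[:,:2].astype(np.float32)*1000),np.median(q[:,2]))
    m=(P[...,2]>.036)&(P[...,2]<.05)&(P[...,1]>.05)&(P[...,0]<.65)
    n,l,st,ce=cv2.connectedComponentsWithStats(m.astype(np.uint8))
    for i in range(1,n):
        if st[i,4]>60:
            q=P[l==i];print('trafo',ce[i].round(),cv2.minAreaRect(q[:,:2].astype(np.float32)*1000),np.median(q[:,2]))
E
```

```text
top [ 0.453 -0.011  1.357]Traceback (most recent call last):
  File "<stdin>", line 9, in <module>
  File "h.py", line 15, in proj
    return cv2.projectPoints(np.ascontiguousarray(pc,dtype=float),np.zeros(3),np.zeros(3),np.array(g['K']),np.array(g['distortion']))[0][:,0]
           ~~~~~~~~~~~~~~~~~^^^^^^^^^^^^^^^^^^^^^^^^^^^^^^^^^^^^^^^^^^^^^^^^^^^^^^^^^^^^^^^^^^^^^^^^^^^^^^^^^^^^^^^^^^^^^^^^^^^^^^^^^
cv2.error: OpenCV(4.12.0) /io/opencv/modules/calib3d/src/calibration_base.cpp:1490: error: (-215:Assertion failed) npoints >= 0 && (depth == CV_32F || depth == CV_64F) in function 'projectPoints'
```

View pics/crop1.png

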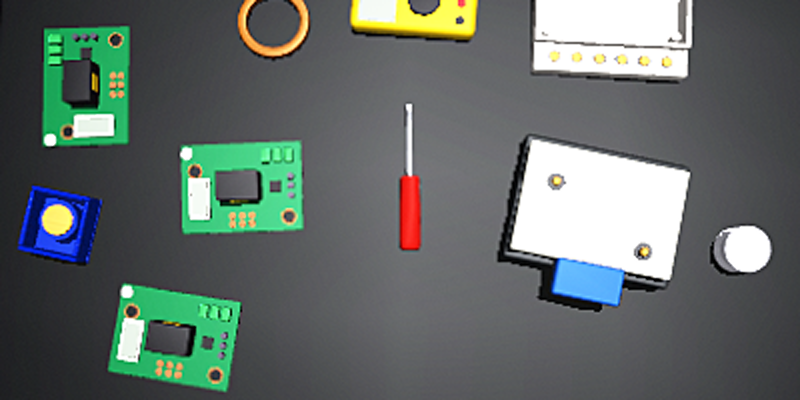

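The crop confirms the (231,263) board, which is the rightmost of the three. Its display is to the left (+y) and its terminals at top right, so its axes are near the world's. The nest's studs are at crop (556,180) for B and (643,250) for A. I still have to fix the projection helper.

```bash
sed -i "s/np.ascontiguousarray(pc,dtype=float)/np.array(pc,dtype=float).reshape(-1,1,3)/" h.py
cat > m.py <<'E'
from h import *
import sys
for c in ['top','side']:
    g=get_image(c)
    if c=='side': save('side1.png',g['frame'])
    print(c,np.round(g['origin'],3))
    for t in ['nest_seat','press_pad','stud_a','board_grip','hole_a']:
        for d in pinpoint(c,t): 
            print(t,round(d['p'],2),np.round(d['point'],4),proj(g,d['point'])[0].round())
    P=world(g);hsv=cv2.cvtColor(g['frame'],cv2.COLOR_RGB2HSV)
    def comps(name,m,amin):
        n,l,st,ce=cv2.connectedComponentsWithStats(m.astype(np.uint8))
        for i in range(1,n):
            if st[i,4]>amin:
                q=P[l==i];r=cv2.minAreaRect(q[:,:2].astype(np.float32)*1000)
                print(name,ce[i].round(),np.round(r[0],1),np.round(r[1],1),round(r[2],1),'z',np.median(q[:,2]).round(4))
    X,Y,Z=P[...,0],P[...,1],P[...,2]
    comps('plate',(np.abs(Z-.083)<.006)&(hsv[...,1]<60)&(Y<-.05)&(Y>-.5)&(X<.65),500)
    comps('pad',(hsv[...,0]>95)&(hsv[...,0]<125)&(hsv[...,1]>120)&(Z>.085)&(Y<-.05)&(X<.65),100)
    comps('board',(hsv[...,0]>40)&(hsv[...,0]<85)&(hsv[...,1]>90)&(Z<.03)&(Y>0)&(X<.7),400)
    comps('trafo',(Z>.036)&(Z<.05)&(Y>.05)&(X<.65),60)
E
python3 m.py
```

```text
top [ 0.453 -0.011  1.357]Traceback (most recent call last):
  File "m.py", line 9, in <module>
    print(t,round(d['p'],2),np.round(d['point'],4),proj(g,d['point'])[0].round())
                                                   ~~~~^^^^^^^^^^^^^^
  File "h.py", line 15, in proj
    return cv2.projectPoints(np.array(pc,dtype=float).reshape(-1,1,3),np.zeros(3),np.zeros(3),np.array(g['K']),np.array(g['distortion']))[0][:,0]
                             ~~~~~~~~~~~~~~~~~~~~~~~~~~~~~~~~^^^^^^^^
ValueError: cannot reshape array of size 1 into shape (1,3)
```

```bash
sed -i "s/np.array(g\['rotation'\])/RM(g)/; s/^def save/def RM(g):\n    r=np.array(g['rotation'],float)\n    return r if r.shape==(3,3) else R.from_rotvec(r).as_matrix() if r.size==3 else R.from_quat(r).as_matrix()\ndef save/" h.py
python3 m.py; python3 -c "
from h import *
print(get_image('top')['rotation'])"
```

```text
top [ 0.453 -0.011  1.357]
nest_seat 0.79 [ 0.5307 -0.2332  0.0812] [412. 275.]
press_pad 0.97 [ 0.4466 -0.2161  0.0981] [405. 311.]
stud_a 0.95 [ 0.4787 -0.2819  0.0812] [432. 297.]
stud_a 0.94 [ 0.5643 -0.1736  0.0806] [386. 260.]
board_grip 0.97 [0.6803 0.4066 0.0275] [150. 210.]
board_grip 0.68 [0.3657 0.279  0.0233] [196. 339.]
board_grip 0.66 [0.554  0.2042 0.0294] [229. 262.]
hole_a 0.88 [ 0.7366  0.3717 -0.0013] [168. 190.]
hole_a 0.87 [ 0.3936  0.3342 -0.0032] [177. 326.]
hole_a 0.84 [ 0.5705  0.2613 -0.0007] [208. 256.]
hole_a 0.71 [0.3225 0.2293 0.0022] [217. 356.]
hole_a 0.58 [ 6.134e-01  4.206e-01 -6.000e-04] [147. 237.]
hole_a 0.57 [ 0.52    0.1447 -0.0009] [254. 277.]
plate [410. 274.] [ 531.6 -229.2] [191.9 130.9] 79.6 z 0.083
pad [403. 310.] [ 447.  -213.1] [81.6 42.6] 80.0 z 0.0947
board [152. 224.] [651.1 407.7] [102.2 115.7] 2.9 z 0.005
board [233. 262.] [553.4 204.2] [112.8 152.8] 3.6 z 0.0053
board [200. 338.] [365.5 281.2] [152.5 112.2] 82.5 z 0.0054
trafo [228. 262.] [553.5 203.3] [36.4 52.4] 4.7 z 0.0445
trafo [125. 279.] [505.4 455.4] [ 6.5 69.1] 81.9 z 0.04
[... 924 characters left out ...]
.2] 88.7 z 0.3497
pad [513.  62.] [ 175.4 -965.5] [1014.3  337.2] 70.8 z 0.3233
pad [380. 216.] [ 447.9 -210.1] [80.  44.6] 79.2 z 0.0933
board [307. 326.] [556.8 199.4] [116.5 164.3] 4.0 z 0.0046
board [379. 365.] [368.5 276.3] [162.1 115.1] 82.5 z 0.0047
board [235. 386.] [651.2 403.7] [100.5 119.7] 1.5 z 0.0051
trafo [551. 314.] [ 1.2 77.4] [ 53.9 127.2] 89.8 z 0.0433
trafo [308. 313.] [553.1 205.6] [36.  55.9] 3.1 z 0.0443
trafo [382. 351.] [366.9 281.7] [53.1 35.9] 83.0 z 0.0444
trafo [301. 380.] [502.8 419.1] [62.7 67.6] 79.1 z 0.0434
trafo [300. 390.] [505.9 422.8] [46.2 45.7] 10.4 z 0.0438
trafo [302. 403.] [487.7 447.2] [104.  52.] 31.3 z 0.0431
[-2.19299969  2.14056198 -0.09795455]
```

View pics/side1.png

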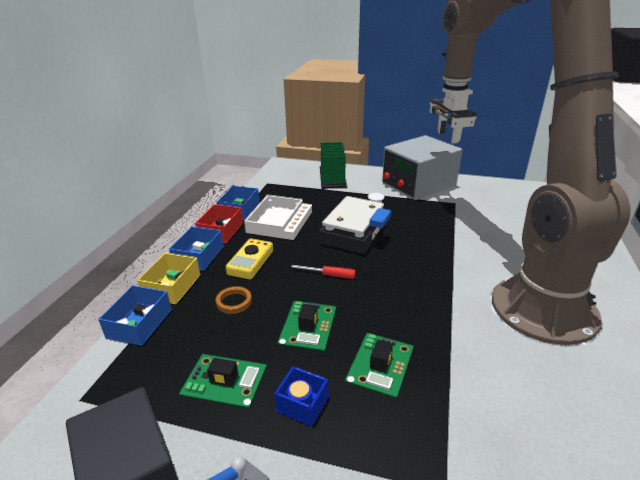

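Side view: the target board is at (307,326) and the nest at (354,214). The measurements agree across both cameras: nest centre about (531,-228) mm with yaw -10.4°, and board about (553.5,204.3) mm with yaw 3.7°. Next is a small planner that turns a target pose into tool-axis rows.

```bash
cat > plan.py <<'E'
# plan.py x y z(mm, TCP) yaw(deg, heading of tool z) n : rows from the measured pose
from h import *
import sys
x,y,z,yaw,n=map(float,sys.argv[1:6]);n=int(n)
s=arm.observe();p=np.array(s['position'])*1000;R0=R.from_rotvec(s['ee_rot'])
a=np.radians(yaw);zc=np.array([np.cos(a),np.sin(a),0]);xc=np.array([0,0,-1.]);R1=R.from_matrix(np.c_[xc,np.cross(zc,xc),zc])
w=(R0.inv()*R1).as_rotvec()/n; dp=(np.array([x,y,z])-p)/n; Rk=R0
print('now',p.round(1),'t',round(s['clock'],2),'F',np.round(s['force'],1),'w',s['width'].round(3))
for k in range(n):
    print(Rk.inv().apply(dp).round(1).tolist(),np.degrees(w).round(2).tolist()); Rk=Rk*R.from_rotvec(w)
E
python3 plan.py 447.5 -212.5 390 -10.4 8
```

```text
Traceback (most recent call last):
  File "plan.py", line 8, in <module>
    print('now',p.round(1),'t',round(s['clock'],2),'F',np.round(s['force'],1),'w',s['width'].round(3))
                                                                                  ^^^^^^^^^^^^^^^^
AttributeError: 'float' object has no attribute 'round'
```

```bash
sed -i "s/s\['width'\].round(3)/round(s['width'],3)/" plan.py
python3 plan.py 447.5 -212.5 390 -10.4 8
```

```text
now [ 278.5 -559.6  404.8] t 0.95 F [-0.8 -0.6 -0.2] w 1.002
[1.8, 38.2, -29.4] [-6.64, 0.0, 0.0]
[1.8, 41.4, -24.8] [-6.64, 0.0, 0.0]
[1.8, 44.0, -19.9] [-6.64, 0.0, 0.0]
[1.8, 46.0, -14.6] [-6.64, 0.0, 0.0]
[1.8, 47.4, -9.2] [-6.64, 0.0, 0.0]
[1.8, 48.1, -3.7] [-6.64, 0.0, 0.0]
[1.8, 48.2, 1.9] [-6.64, 0.0, 0.0]
[1.8, 47.7, 7.5] [-6.64, 0.0, 0.0]
```

arm_command --pt "0 2 38 -29 -6.6 0 0" --pt "0 2 41 -25 -6.6 0 0" --pt "0 2 44 -20 -6.6 0 0" --pt "0 2 46 -15 -6.6 0 0" --newtons 20

```text
clock: 1.45
position: [0.3629, -0.3848, 0.3969]
ee_rot: [0.504, 1.511, -0.505]
force: [-0.4, 0.2, 0.4]
width: 0.609
```

arm_command --pt "0 2 47 -9 -6.6 0 0" --pt "0 2 48 -4 -6.6 0 0" --pt "0 2 48 2 -6.6 0 0" --pt "0 2 48 8 -6.6 0 0" --pt "0 0 0 0 0 0 0"

```text
clock: 2.08
position: [0.4494, -0.2098, 0.389]
ee_rot: [0.142, 1.565, -0.14]
force: [-0.8, -0.3, 0.8]
width: 0.067
```

```bash
python3 plan.py 447 -212.5 293 -10.4 2
```

```text
now [ 449.4 -209.8  389. ] t 2.08 F [-0.8 -0.3  0.8] w 0.067
[48.0, -1.6, -1.0] [0.05, 0.03, -0.04]
[48.0, -1.6, -0.9] [0.05, 0.03, -0.04]
```

arm_command --pt "0 48 -3 -2 0 0 0" --pt "0 48 0 0 0 0 0" --pt "0 16 0 0 0 0 0" --pt "0 15 0 0 0 0 0" --pt "0 0 0 0 0 0 0"

```text
clock: 2.7
position: [0.4447, -0.2166, 0.2619]
ee_rot: [0.148, 1.568, -0.149]
force: [-5.0, 0.8, 6.6]
width: 0.005
```

arm_command --pt "0 1 0 0 0 0 0" --pt "0 0 0 0 0 0 0" --pt "0 -20 0 0 0 0 0" --pt "0 -50 0 0 0 0 0" --pt "0 -58 0 0 0 0 0"

```text
clock: 3.32
position: [0.4451, -0.2165, 0.3911]
ee_rot: [0.148, 1.565, -0.148]
force: [1.3, -1.3, -0.3]
width: 0.007
```

```bash
cat > nest.py <<'E'
from h import *
for c in ['top','side']:
    g=get_image(c);P=world(g);hsv=cv2.cvtColor(g['frame'],cv2.COLOR_RGB2HSV);X,Y,Z=P[...,0],P[...,1],P[...,2]
    m=(Z>.075)&(Z<.108)&(hsv[...,1]<60)&(Y<-.1)&(Y>-.35)&(X<.63)&(X>.45)
    q=P[m];zm=np.median(q[:,2]);q=q[abs(q[:,2]-zm)<.004];r=cv2.minAreaRect(q[:,:2].astype(np.float32)*1000)
    print(c,'plate z',zm.round(4),np.round(r[0],1),np.round(r[1],1),round(r[2],1))
    for t in ['stud_a','press_pad']: print(t,[(np.round(d['point'],4).tolist(),round(d['p'],2)) for d in pinpoint(c,t)][:2])
E
python3 nest.py; python3 plan.py 553.5 204.3 380 3.7 8
```

```text
top plate z 0.1001 [ 531.7 -229. ] [191.5 129.9] 79.8
stud_a [([0.5624, -0.1718, 0.0988], 0.87), ([0.4796, -0.2792, 0.1013], 0.68)]
press_pad [([0.4504, -0.2146, 0.1153], 0.77)]
side plate z 0.0988 [ 531.5 -228. ] [197.8 130.9] 79.3
stud_a [([0.4846, -0.2818, 0.1029], 0.77), ([0.5646, -0.1784, 0.1032], 0.61)]
press_pad [([0.4425, -0.2123, 0.1089], 0.93)]
now [ 444.9 -216.3  388.7] t 3.62 F [-0.3  0.1  0.4] w 0.005
[1.1, 54.2, 3.5] [-1.81, -0.0, 0.0]
[1.1, 54.0, 5.2] [-1.81, -0.0, 0.0]
[1.1, 53.9, 6.9] [-1.81, -0.0, 0.0]
[1.1, 53.6, 8.6] [-1.81, -0.0, 0.0]
[1.1, 53.3, 10.3] [-1.81, -0.0, 0.0]
[1.1, 53.0, 12.0] [-1.81, -0.0, 0.0]
[1.1, 52.6, 13.6] [-1.81, -0.0, 0.0]
[1.1, 52.1, 15.3] [-1.81, -0.0, 0.0]
```

Plate raised (z = 100 mm). Now to above the board, with the gripper open.

arm_command --pt "80 1 54 3 -1.8 0 0" --pt "80 1 54 5 -1.8 0 0" --pt "80 1 54 7 -1.8 0 0" --pt "80 1 54 9 -1.8 0 0"

```text
clock: 4.12
position: [0.4992, -0.004, 0.3837]
ee_rot: [0.048, 1.572, -0.048]
force: [1.1, -0.5, 0.7]
width: 0.392
```

arm_command --pt "80 1 53 10 -1.8 0 0" --pt "80 1 53 12 -1.8 0 0" --pt "80 1 53 14 -1.8 0 0" --pt "80 1 52 15 -1.8 0 0" --pt "80 0 0 0 0 0 0"

```text
clock: 4.75
position: [0.5527, 0.2097, 0.3792]
ee_rot: [-0.054, 1.573, 0.058]
force: [-0.3, -0.9, -0.3]
width: 0.866
```

```bash
python3 plan.py 553.5 204.3 240 3.7 3
```

```text
now [552.7 209.7 379.2] t 4.75 F [-0.3 -0.9 -0.3] w 0.866
[46.4, -1.9, 0.3] [0.12, -0.05, -0.05]
[46.4, -1.9, 0.2] [0.12, -0.05, -0.05]
[46.4, -1.9, 0.2] [0.12, -0.05, -0.05]
```

arm_command --pt "64 46 0 0 0 0 0" --pt "64 46 0 0 0 0 0" --pt "64 30 0 0 0 0 0" --pt "64 0 0 0 0 0 0" --pt "64 0 0 0 0 0 0"

```text
clock: 5.38
position: [0.5537, 0.2047, 0.2594]
ee_rot: [-0.05, 1.57, 0.05]
force: [-0.3, -0.7, 1.0]
width: 0.699
```

```bash
python3 plan.py 553.5 204.3 187.5 3.7 2
```

```text
now [553.7 204.7 259.4] t 5.38 F [-0.3 -0.7  1. ] w 0.699
[36.0, -0.2, -0.1] [-0.04, 0.01, -0.0]
[36.0, -0.2, -0.1] [-0.04, 0.01, -0.0]
```

arm_command --pt "64 40 0 0 0 0 0" --pt "64 32 0 0 0 0 0" --pt "64 0 0 0 0 0 0" --pt "20 0 0 0 0 0 0" --pt "20 0 0 0 0 0 0" --newtons 25

```text
clock: 6.0
position: [0.5541, 0.2053, 0.1886]
ee_rot: [-0.049, 1.567, 0.051]
force: [-0.1, -0.1, 0.5]
width: 0.529
```

arm_command --pt "20 0 0 0 0 0 0" --pt "20 0 0 0 0 0 0" --pt "20 -40 0 0 0 0 0" --pt "20 -55 0 0 0 0 0" --pt "20 -60 0 0 0 0 0" --newtons 30

```text
clock: 6.62
position: [0.553, 0.2047, 0.3429]
ee_rot: [-0.051, 1.572, 0.05]
force: [1.3, 0.6, -1.9]
width: 0.391
```

arm_command --pt "20 -20 0 0 0 0 0" --pt "20 0 0 0 0 0 0" --pt "20 0 0 0 0 0 0"

```text
clock: 7.0
position: [0.553, 0.2045, 0.3603]
ee_rot: [-0.051, 1.572, 0.049]
force: [1.2, -0.7, -2.6]
width: 0.392
```

```bash
python3 plan.py 531.4 -228 370 -10.4 8; python3 - <<'E'
from h import *
g=get_image('side');save('lift.png',cv2.resize(g['frame'][180:420,160:480],(640,480)))
E
```

```text
now [553.  204.5 360.3] t 7.0 F [ 1.2 -0.7 -2.6] w 0.392
[-1.1, -53.8, -6.1] [1.76, -0.01, 0.01]
[-1.2, -53.9, -4.5] [1.76, -0.01, 0.01]
[-1.2, -54.1, -2.8] [1.76, -0.01, 0.01]
[-1.2, -54.1, -1.2] [1.76, -0.01, 0.01]
[-1.2, -54.1, 0.5] [1.76, -0.01, 0.01]
[-1.2, -54.1, 2.1] [1.76, -0.01, 0.01]
[-1.2, -54.0, 3.8] [1.76, -0.01, 0.01]
[-1.2, -53.9, 5.5] [1.76, -0.01, 0.01]
```

View pics/lift.png

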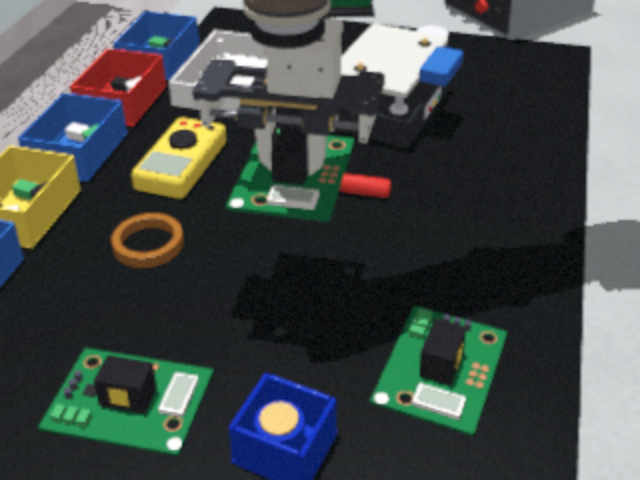

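The board is held level in the jaws (crop 290,180), and the opening of 36 mm matches the transformer. Now I'll carry it over the nest.

arm_command --pt "20 -1 -54 -6 1.8 0 0" --pt "20 -1 -54 -4 1.8 0 0" --pt "20 -1 -54 -3 1.8 0 0" --pt "20 -1 -54 -1 1.8 0 0"

```text
clock: 7.55
position: [0.5424, -0.0132, 0.3642]
ee_rot: [0.049, 1.573, -0.049]
force: [-0.4, -0.5, -0.7]
width: 0.389
```

arm_command --pt "20 -1 -54 0 1.8 0 0" --pt "20 -1 -54 2 1.8 0 0" --pt "20 -1 -54 4 1.8 0 0" --pt "20 -1 -52 5 1.8 0 0" --pt "20 0 0 0 0 0 0"

```text
clock: 8.18
position: [0.5292, -0.2308, 0.3677]
ee_rot: [0.152, 1.569, -0.155]
force: [0.5, 0.3, -2.2]
width: 0.392
```

arm_command --pt "20 30 0 0 0 0 0" --pt "20 15 0 0 0 0 0" --pt "20 0 0 0 0 0 0" --pt "20 0 0 0 0 0 0" --pt "20 0 0 0 0 0 0"

```text
clock: 8.8
position: [0.5311, -0.2253, 0.3256]
ee_rot: [0.147, 1.564, -0.147]
force: [0.1, 0.3, -2.1]
width: 0.389
```

```bash
python3 plan.py 531.4 -228 300 -10.4 1; cat > bd.py <<'E'
from h import *
import sys
s=arm.observe()
for c in ['top','side']:
    g=get_image(c);P=world(g);hsv=cv2.cvtColor(g['frame'],cv2.COLOR_RGB2HSV);X,Y,Z=P[...,0],P[...,1],P[...,2]
    m=(hsv[...,0]>40)&(hsv[...,0]<85)&(hsv[...,1]>90)&(Z>.07)&(Z<.17)&(Y<-.1)&(Y>-.36)&(X<.64)&(X>.42)
    q=P[m];zm=np.median(q[:,2]);q=q[abs(q[:,2]-zm)<.004];r=cv2.minAreaRect(q[:,:2].astype(np.float32)*1000)
    A=np.c_[q[:,:2]-q[:,:2].mean(0),np.ones(len(q))];tilt=np.linalg.lstsq(A,q[:,2],rcond=None)[0]
    print(c,len(q),'board top z',zm.round(4),np.round(r[0],1),np.round(r[1],1),round(r[2],1),'slope',tilt[:2].round(3))
    for t in ['hole_a','stud_a','board_grip']: print(t,[(np.round(d['point'],4).tolist(),round(d['p'],2)) for d in pinpoint(c,t) if d['point'][1]<-.1])
    if len(sys.argv)>1 and c in sys.argv[2:]:
        uv=proj(g,[.53,-.228,.11])[0].astype(int);u,v=uv
        save(sys.argv[1]+c+'.png',cv2.resize(g['frame'][max(v-75,0):v+75,u-100:u+100],(800,600),interpolation=cv2.INTER_CUBIC))
E
python3 bd.py hov side
```

```text
now [ 531.1 -225.3  325.6] t 8.8 F [ 0.1  0.3 -2.1] w 0.389
[25.6, -2.6, 0.7] [-0.33, 0.08, 0.02]
top 593 board top z 0.1431 [ 539.7 -179. ] [ 54.6 109.3] 79.4 slope [0.001 0.007]
hole_a [([0.5633, -0.1761, 0.1419], 0.81)]
stud_a [([0.5619, -0.171, 0.1007], 0.8), ([0.5341, -0.2285, 0.1412], 0.29)]
board_grip [([0.5327, -0.2297, 0.1645], 0.57)]
side 356 board top z 0.1415 [ 531.4 -224.8] [154.6 111.3] 79.7 slope [ 0.002 -0.002]
hole_a [([0.4799, -0.2811, 0.1346], 0.63), ([0.5584, -0.1707, 0.1341], 0.62)]
stud_a [([0.5622, -0.1826, 0.1044], 0.9), ([0.483, -0.283, 0.1011], 0.57)]
board_grip [([0.5311, -0.2254, 0.1682], 0.81), ([0.4443, -0.2125, 0.1089], 0.48)]
```

View pics/hovside.png

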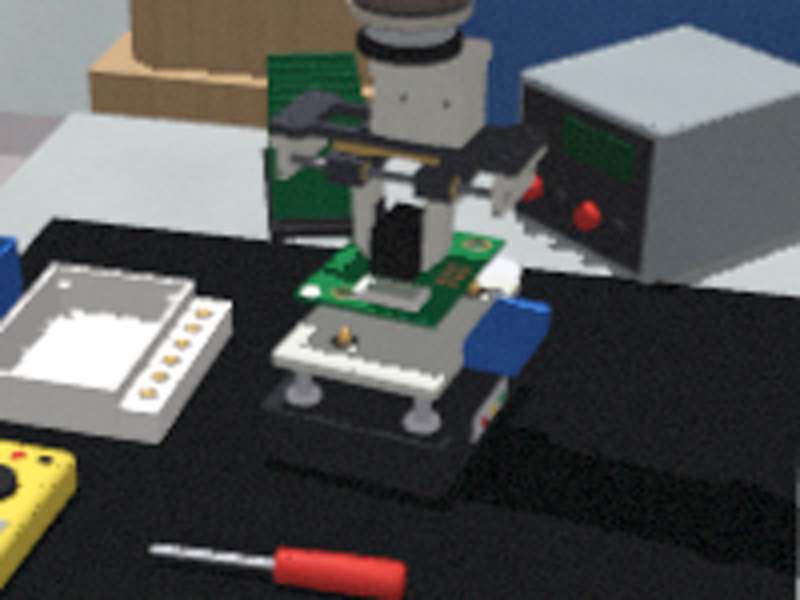

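Side crop: the board hovers level at (400,290), with stud B visible at (345,335), and the plate is raised. I need a shift of about 2.6 mm in y.

arm_command --pt "20 10 -2.6 0.6 -0.3 0 0" --pt "20 12 0 0 0 0 0" --pt "20 0 0 0 0 0 0" --pt "20 0 0 0 0 0 0" --pt "20 0 0 0 0 0 0"

```text
clock: 9.82
position: [0.531, -0.2281, 0.303]
ee_rot: [0.143, 1.566, -0.143]
force: [1.0, 0.5, -2.0]
width: 0.391
```

```bash
python3 plan.py 531.4 -228 288.6 -10.4 1; python3 bd.py hov2 top
```

```text
now [ 531.  -228.1  303. ] t 9.82 F [ 1.   0.5 -2. ] w 0.391
[14.4, 0.1, 0.4] [-0.04, 0.03, 0.0]
top 582 board top z 0.1206 [ 538.7 -181.5] [ 54.8 108.7] 79.6 slope [ 0.002 -0.001]
hole_a [([0.5628, -0.1795, 0.1162], 0.87)]
stud_a [([0.5654, -0.1743, 0.0983], 0.82)]
board_grip [([0.5314, -0.2317, 0.1417], 0.71)]
side 357 board top z 0.1191 [ 531.2 -227.4] [155.5 110.3] 80.5 slope [0.    0.003]
hole_a [([0.4811, -0.2831, 0.1111], 0.73), ([0.5596, -0.1697, 0.1128], 0.58)]
stud_a [([0.4843, -0.2826, 0.1005], 0.96), ([0.5657, -0.1802, 0.1004], 0.69), ([0.5281, -0.2364, 0.0036], 0.63), ([0.528, -0.2296, 0.1167], 0.58)]
board_grip [([0.5302, -0.2286, 0.1477], 0.91)]
```

View pics/hov2top.png

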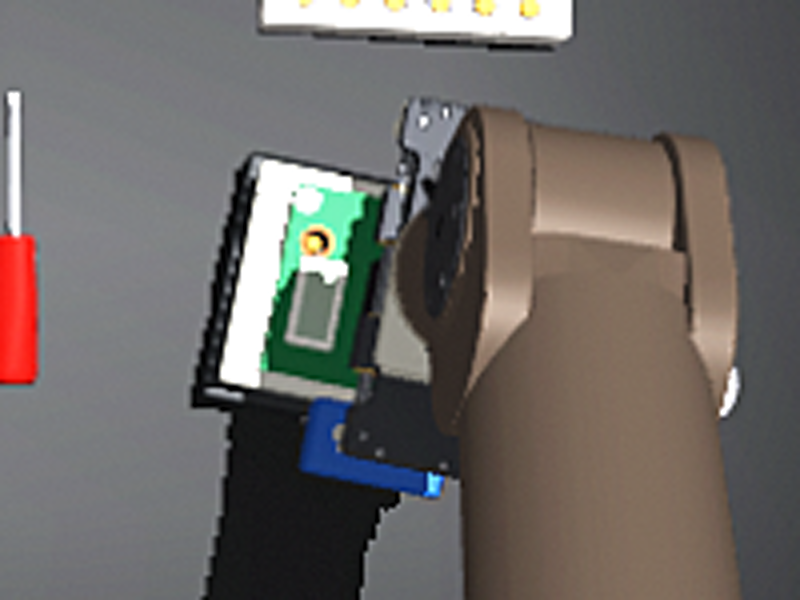

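Top crop: stud B sits centred inside hole B at (317,241). Lowering now while watching the force.

arm_command --pt "20 4 0 0.3 0 0 0" --pt "20 4 0 0 0 0 0" --pt "20 3 0 0 0 0 0" --pt "20 2 0 0 0 0 0" --pt "20 0 0 0 0 0 0"

```text
clock: 10.85
position: [0.5311, -0.2281, 0.2895]
ee_rot: [0.143, 1.566, -0.143]
force: [0.1, -0.3, -0.7]
width: 0.393
```

arm_command --pt "20 1 0 0 0 0 0" --pt "20 0 0 0 0 0 0"

```text
clock: 11.1
position: [0.5311, -0.2281, 0.2888]
ee_rot: [0.143, 1.566, -0.143]
force: [0.0, 0.2, -2.0]
width: 0.389
```

```bash
python3 bd.py; python3 nest.py
```

```text
top 545 board top z 0.106 [ 538.9 -182. ] [ 54.3 108.9] 79.5 slope [0.    0.005]
hole_a [([0.5619, -0.1816, 0.1022], 0.77)]
stud_a [([0.5622, -0.1731, 0.1007], 0.83)]
board_grip [([0.533, -0.2308, 0.1267], 0.69)]
side 342 board top z 0.105 [ 531.4 -226.9] [152.  110.2] 79.3 slope [-0.004  0.003]
hole_a [([0.5581, -0.1732, 0.0974], 0.88), ([0.4815, -0.2817, 0.1013], 0.55)]
stud_a [([0.483, -0.2834, 0.1003], 0.94), ([0.5655, -0.1809, 0.1034], 0.78)]
board_grip [([0.5307, -0.2305, 0.1313], 0.97), ([0.5279, -0.2344, -0.0007], 0.68)]
top plate z 0.1004 [ 541.2 -176.9] [ 83.1 130.2] 80.6
stud_a [([0.5617, -0.1747, 0.0985], 0.56)]
press_pad [([0.4497, -0.2124, 0.1108], 0.91), ([0.5292, -0.2319, 0.1264], 0.32)]
side plate z 0.0986 [ 531.7 -226.1] [194.7 130.8] 79.5
stud_a [([0.5631, -0.1799, 0.1023], 0.63), ([0.4845, -0.282, 0.0988], 0.56)]
press_pad [([0.4494, -0.2126, 0.111], 0.78)]
```

arm_command --pt "20 1 0 0 0 0 0" --pt "20 0 0 0 0 0 0" --pt "60 0 0 0 0 0 0" --pt "60 0 0 0 0 0 0" --pt "60 0 0 0 0 0 0"

```text
clock: 12.42
position: [0.5312, -0.2281, 0.2878]
ee_rot: [0.143, 1.566, -0.143]
force: [-0.5, -0.3, -0.4]
width: 0.638
```

arm_command --pt "60 0 0 0 0 0 0" --pt "60 -30 0 0 0 0 0" --pt "60 -50 0 0 0 0 0" --pt "60 -20 0 0 0 0 0" --pt "0 0 0 0 0 0 0"

```text
clock: 13.05
position: [0.5316, -0.2282, 0.3894]
ee_rot: [0.142, 1.563, -0.144]
force: [-0.1, -0.1, -0.2]
width: 0.584
```

```bash
python3 bd.py seat side; python3 plan.py 444.5 -211.5 360 -10.4 2
```

```text
top 738 board top z 0.1053 [ 536.9 -190.3] [ 71.6 108.4] 79.5 slope [0.003 0.003]
hole_a [([0.5632, -0.18, 0.0991], 0.78)]
stud_a [([0.5608, -0.1699, 0.099], 0.58)]
board_grip [([0.5323, -0.2301, 0.1262], 0.82)]
side 397 board top z 0.1042 [ 530.5 -227.4] [154.7 112.2] 77.9 slope [-0.001  0.002]
hole_a [([0.5559, -0.1722, 0.0979], 0.85), ([0.5292, -0.2333, -0.0005], 0.32)]
stud_a [([0.4868, -0.2823, 0.1003], 0.74), ([0.5639, -0.1776, 0.1024], 0.58)]
board_grip [([0.5309, -0.229, 0.1275], 0.86)]
now [ 531.  -228.1  387. ] t 13.45 F [ 0.5 -0.4 -0.1] w 0.247
[13.5, 0.3, -44.0] [-0.02, -0.03, -0.01]
[13.5, 0.3, -44.0] [-0.02, -0.03, -0.01]
```

View pics/seatside.png

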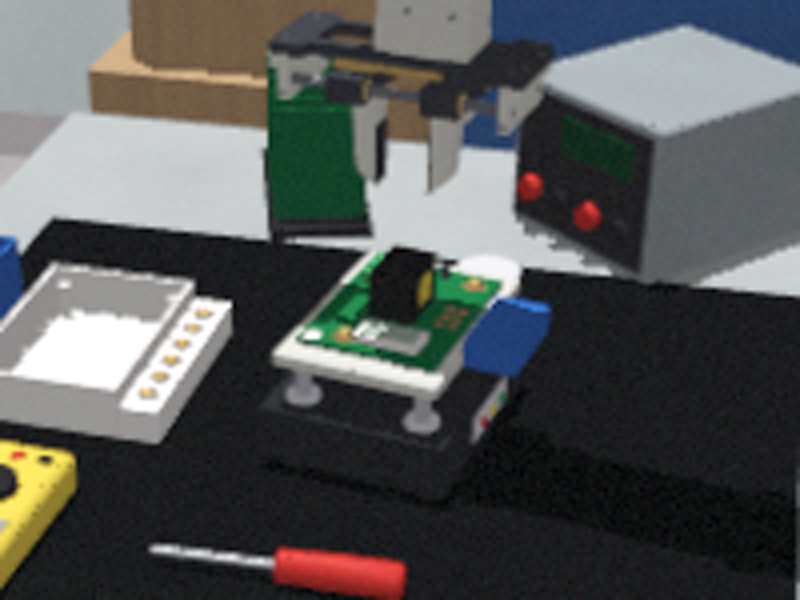

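The board lies flat on the plate (crop 400,310). Its top is at 105 mm, and studs show in both holes. Next I'll press the pad.

arm_command --pt "0 13 0 -44 0 0 0" --pt "0 13 0 -44 0 0 0" --pt "0 0 0 0 0 0 0" --pt "0 35 0 0 0 0 0" --pt "0 25 0 0 0 0 0"

```text
clock: 14.08
position: [0.4452, -0.2123, 0.301]
ee_rot: [0.143, 1.565, -0.143]
force: [-0.8, -1.0, -0.8]
width: 0.008
```

```bash
python3 plan.py 444.5 -211.5 260 -10.4 1
```

```text
now [ 445.2 -212.3  301. ] t 14.07 F [-0.8 -1.  -0.8] w 0.008
[41.0, 0.7, -0.9] [-0.05, 0.06, 0.0]
```

arm_command --pt "0 10 0 0 0 0 0" --pt "0 10 0 0 0 0 0" --pt "0 10 0 0 0 0 0" --pt "0 10 0 0 0 0 0" --pt "0 0 0 0 0 0 0"

```text
clock: 14.7
position: [0.4449, -0.2121, 0.262]
ee_rot: [0.143, 1.566, -0.143]
force: [-3.4, 1.7, 7.0]
width: 0.008
```

arm_command --pt "0 1.5 0 0 0 0 0" --pt "0 0 0 0 0 0 0" --pt "0 -5 0 0 0 0 0" --pt "0 -5 0 0 0 0 0" --pt "0 -5 0 0 0 0 0"

```text
clock: 15.32
position: [0.445, -0.2123, 0.2759]
ee_rot: [0.143, 1.565, -0.143]
force: [0.9, -0.8, 0.4]
width: 0.009
```

arm_command --pt "0 -10 0 0 0 0 0" --pt "0 -40 0 0 0 0 0" --pt "0 -60 0 0 0 0 0" --pt "0 0 0 -50 0 0 0" --pt "0 0 0 -30 0 0 0"

```text
clock: 15.95
position: [0.3645, -0.1974, 0.3863]
ee_rot: [0.142, 1.565, -0.144]
force: [-0.6, 0.3, 0.3]
width: 0.008
```

arm_command --pt "0 0 -60 0 0 0 0" --pt "0 0 -60 0 0 0 0" --pt "0 0 -60 0 0 0 0" --pt "0 0 0 0 0 0 0"

```text
clock: 16.45
position: [0.3314, -0.3791, 0.3855]
ee_rot: [0.147, 1.566, -0.15]
force: [-0.6, 1.4, 0.8]
width: 0.009
```

```bash
python3 bd.py fin top side; python3 - <<'E'
import cv2,numpy as np
a=[cv2.resize(cv2.imread(f'pics/fin{c}.png'),(400,300)) for c in('top','side')]
cv2.imwrite('pics/fin.png',np.hstack(a))
E
python3 plan.py 360 -450 380 -10.4 1|head -1
```

```text
top 1586 board top z 0.0882 [ 529.9 -228.4] [148.6 108.5] 79.5 slope [-0.001 -0.001]
hole_a [([0.5612, -0.1825, 0.0852], 0.92), ([0.4813, -0.2774, 0.0812], 0.68)]
stud_a [([0.561, -0.1756, 0.0825], 0.86), ([0.4807, -0.2809, 0.0815], 0.74)]
board_grip [([0.5311, -0.2312, 0.1131], 0.91)]
side 398 board top z 0.0869 [ 531.2 -227.8] [151.4 109.6] 79.8 slope [-0.001  0.001]
hole_a [([0.4805, -0.2821, 0.0814], 0.7), ([0.5629, -0.1727, 0.079], 0.65), ([0.5303, -0.2286, 0.1125], 0.44)]
stud_a [([0.4843, -0.2798, 0.0798], 0.85), ([0.5626, -0.179, 0.0835], 0.67)]
board_grip [([0.5327, -0.2263, 0.1121], 0.61)]
now [ 333.7 -373.8  385.5] t 16.85 F [-0.2  0.1  0.1] w 0.006
```

View pics/fin.png

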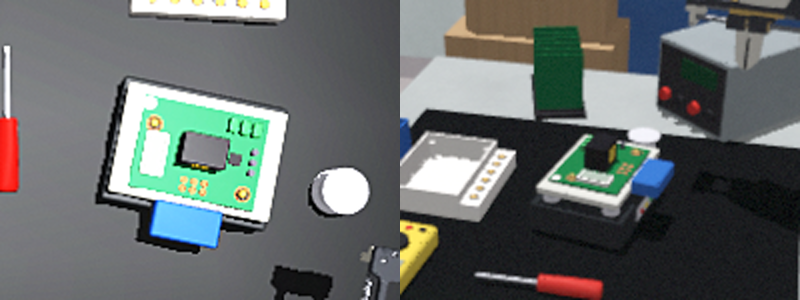

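The board is flat and centred, its top is at 88 mm (plate locked at 83 mm), both studs show in the holes, and the arm is clear. I'm handing the job in.

```bash
python3 -c "
from h import *
print(arm.sign_off())"
```

```text
the job is handed in; nothing more can be done
None
```

The green meter board is in the test nest with the plate locked down, and I handed the job in at about 17 s of the 58 s allowed.

- **Release:** one push on the pad brought the plate up, measured at 100 mm.
- **Placing:** I took the rightmost of the three boards and set it over the studs. Its top read 105 mm, which is the raised plate plus the 5 mm board.
- **Locking:** a second push on the pad locked it. The wrist force read about 7 N during the push.

**Last checks:** both cameras agree that the board is flat and down, with its top at 87–88 mm (88 mm expected when locked). It is centred within about 1–2 mm and its angle matches the nest's. Studs show in both holes, and the arm is clear with nothing touching.

None of the checks failed. The two cameras differed by about 1–2 mm, within calibration. The bystanders were not measured again. I touched none of them, and those visible in the last crops look undisturbed.

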